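Park the rolling detergent caddy in its catch

TASK

Park the rolling detergent caddy beside the machines so it cannot wander when the washer spins. Take its push handle and push it straight ahead until both front castors trail straight behind their pivots, more than a hand's breadth short of the catch; then steer it squarely between the two blue stripes and push until its front rail snaps home under the catch's sprung roller, castors trailing straight, and let go. Keep it on its wheels with the tub standing in it, and leave the brush, funnel, measuring cup and dryer knob where they are.

Things in the scene. Friction and masses are not known exactly. Their poses are not given: they have to be found in the camera images.
- caddy: Green caddy tray 200 x 140 mm (178 mm over its castor lugs) on four 32 mm wheels, 71 mm high without handle, about 0.7 kg, rolls easily. Origin on the ledge under the tray's middle; x forward (away from the push handle), y left, z up. The rear wheels, 80 mm behind the origin, 55 mm to either side, are fixed straight: it steers about the rear axle and scrubs if pushed sideways. The front wheels are swivel castors.
- caddy_handle (a point): Middle of the level steel push bar at the caddy's rear: round, 14 mm thick, 100 mm long along the caddy's y, 125 mm behind the caddy's origin, 130 mm above the ledge. Free for at least 80 mm ahead of it and all behind it. Axes as the caddy's.
- caddy_rail (a point): Middle of the level steel front rail: round, 10 mm thick, 120 mm long along the caddy's y, 118 mm ahead of the caddy's origin, 55 mm above the ledge. Axes as the caddy's.
- castor_left_wheel (a point): Wheel centre of the left front castor. Its upright pivot, 80 mm ahead and 80 mm left of the caddy's origin, swivels without limit; the wheel centre is 18 mm from it, 16 mm above the ledge. x points from wheel centre to pivot: trailing straight, it agrees with the caddy's x and lies 62 mm ahead of the caddy's origin. Starts swivelled far from that; 60 to 75 mm of straight pushing brings it round.
- castor_right_wheel (a point): The same for the right front castor (pivot 80 mm ahead, 80 mm right of the caddy's origin).
- tub: Closed white detergent tub with blue flip-top lid, 128 x 116 x 115 mm, 0.3 to 0.65 kg, standing loose in the caddy's front compartment with a few mm of play. Origin at the middle of its underside, z up. Its top is about 160 mm above the ledge, its back about 85 mm ahead of the push bar.
- dock: Parking bay fixed to the ledge: two blue tape stripes 14 mm wide, 200 mm apart (inner edges), running from x = -230 mm to 0, and beyond them a grey bracket 80 mm wide, 84 mm high, with a sprung roller catch. Origin on the ledge on the bay's centre line, right under the rail's axis when home; x is the parking direction, y left, z up. The bracket's stop face is at x = 5.5 mm.
- dock_seat (a point): Where the middle of the front rail lies when home: 55 mm above the dock's origin. A sprung white roller, 14 mm thick, 55 mm long, lies across 8 mm before it and 9 mm higher; the rail lifts it 3 mm on the way in. The push rises to about 4 to 10 N some 16 mm before home and falls off sharply 8 mm before home; the roller then draws the rail against the stop face. Axes as the dock's.
- lint_brush: Stainless lint brush lying on the ledge, 213 x 30 x 22 mm; origin on the ledge near its middle, x along it towards the bristle head.
- funnel: Grey silicone funnel standing mouth down, 104 mm across, 105 mm high; origin at the middle of its underside.
- measuring_cup: Glass measuring cup with a handle on its +y side, 86 mm across, 100 mm high; origin at the middle of its underside.
- dryer_knob: The dryer's chrome turning knob lying on the ledge, 68 mm across, 34 mm high; origin at the middle of its underside.
Mind the look-alikes: they are no part of the job. There is more than one size of the tub; the job needs the smallest.

How it is judged:
By the outcome, as a careful person would: the job done as asked, in the order asked, and still so for the second after the job is handed in, with the robot touching nothing.
It also fails if it takes over 48 s, if anything falls off the work surface, if the arm or the gripper's body presses on something with over 40 N, if the wrist force passes 120 N, or if a joint passes its speed limit or range.

ROBOT

A 7-joint arm with a two-finger parallel gripper is mounted at the origin on the work surface. World frame = base frame: x ahead of the robot, y to its left, z up, the work surface at z = 0. Lengths are in m, angles in rad, forces in N, time in s.
With the tool pointing down it reaches from about 0.35 to 0.9 m from the base axis. Payload 8.1 kg.
Tool frame: the origin (TCP) lies midway between the tips of the shut fingers; the grasp point (between the pads) lies arm.tcp_to_grasp behind it (arm.tcp_to_grasp is the distance from the TCP to the grasp point, in m); z points along the fingers, y is the line along which they close (so a half turn about z gives the same grasp; the last joint's range is limited). The gripper opens to 92 mm and grips with 3 to 60 N. Pads are 19 mm wide; open, the fingers measure 130 mm over their backs; the gripper's body (75 mm by 190 mm) begins 47 mm behind the grasp point.
Start: joints at [-1.445, 0.434, 0.025, 1.573, -0.012, 1.134, -0.075], TCP at [0.142, 0.609, 0.227] pointing down, gripper open.
Joint ranges: [-2.62, 2.62], [-0.44, 2.09], [-1.27, 1.32], [0.08, 2.57], [-1.32, 4.46], [0.12, 2], [-2.74, 2.74]. Speed limits (rad/s): [2.22, 2.22, 3.01, 3.01, 3.14, 3.14, 3.14].

INTERFACE

Orientations are given as a rotation vector (axis times angle).
In Python, from cell import observe, get_image, arm gives the robot as it stands. The module is installed in compiled form; this text tells all that it offers.
- The arm moves only by the tool drive_tool, never from a script. Its argument "steps" is a list of rows, each a list of 5 numbers: the closure, from 0 (fully open) to 1 (shut), then the shift along the world's x, y, z in mm, then the turn about the world's z in rad. In form: [[hand, x, y, z, roll], ...]. A call has 1 to 20 rows; each row shifts and turns the commanded pose from where the row before left it; what a row does not reach is not made up. A row lasts 1/12 s, in which the tool goes at most 41.7 mm and 7.16 degrees, less where a joint would pass 70% of its speed; a pose out of reach is approached as far as the arm can. A call with a gripper value outside its range is refused whole. The fingers move at their own pace and stop on an object; "grip_force" is the grip in N (left out, the last holds). Time passes only in rows, so rows that do not move let the fingers close. It gives the time, the measured TCP pose, the force, the opening and the grip force at its end, in the units of the state.
- observe(): the state, without advancing time (a new reading comes with each control period).
- get_image(name): name is "scene" or "top"; returns a dict with "image" (480x640x3 uint8, red, green, blue), "vfov" (degrees; the focal length in pixels is half the picture's height over the tangent of half this angle, whatever the lens; pixels are square), "cx", "cy" (the principal point, pixels), "xyz" and "attitude" of the camera in the world. Camera axes: x right, y down, z forward; pixel columns grow to the right and rows downward; lengths in m; the calibration is good to about 2 mm. A picture is of the moment at which its call begins. There is no depth.
- arm.sign_off(): hands the job in; it is judged then, once.
The state is a dict: "clock": time; "joints": joint angles; "dq": joint speeds; "joint_efforts": joint torques, N m; "position": TCP position; "ee_rot": TCP orientation; "force": force on the tool from outside, world axes, zero at the start; "ft_torque": the same for the moment, N m; "width": opening from 0.0 (shut) to 1.0 (fully open); "gripper_force": force on a finger pad.
Only numpy, scipy, OpenCV 4.12 (cv2) and the standard library are available. Lean on these libraries where they do the work, as an engineer would, in place of code of your own. Each camera call takes 0.05 s, during which the arm holds its last target. There are 200 camera calls.

## Working session

There is one attempt and no reset: what is moved stays moved. The work goes in short steps, Python scripts to look and compute and a tool call to move; the robot and the scene stay as the last step left them, time stands still between calls to the robot, and variables do not carry over. Pictures are saved under pics/ and viewed, at most 10 in all, crops included, and the job is handed in when it is done.

Besides the shell and the picture viewer there is one more tool, called after "Request:" as name(argument=value, ...), one argument or row to a line, values as JSON. drive_tool: Moves the arm, as the interface text tells. Its arguments: {"type":"object","properties":{"steps":{"type":"array"},"grip_force":{"type":"number"}},"required":["steps"]}

```bash
mkdir -p pics
python3 - <<'E'
from cell import observe,get_image,arm
import cv2
s=observe();print(s['clock'],s['position'],s['ee_rot'],s['width'],arm.tcp_to_grasp)
for n in('scene','top'):
    d=get_image(n);cv2.imwrite(f'pics/{n}0.png',d['image'][:,:,::-1]);print(n,{k:v for k,v in d.items() if k!='image'})
E
```

```text
0.0 [0.14171112 0.6081784  0.22593048] [-3.58715021e-01 -3.12102237e+00  2.55400561e-03] 0.9980730611152514 0.0188
scene {'vfov': 57.08111919320482, 'cx': 318.0087973932561, 'cy': 236.11813476039055, 'xyz': array([ 0.85117526, -0.55208081,  1.3557596 ]), 'attitude': array([-2.60022092, -0.73065731,  0.15934045])}
top {'vfov': 54.44629605623647, 'cx': 317.3885184670001, 'cy': 237.54631806544123, 'xyz': array([ 0.4070701 , -0.04996247,  1.34861626]), 'attitude': array([-2.18296712,  2.14163876, -0.13869765])}
```

View pics/scene0.png

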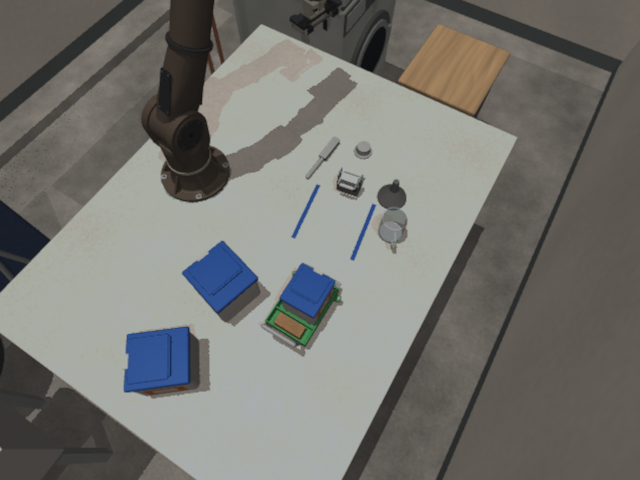

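View pics/top0.png

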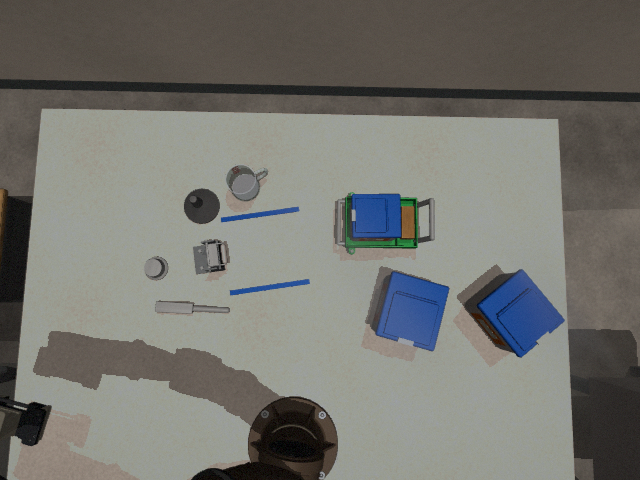

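The caddy is at top px (385,222) with its handle at (428,220). It faces left (world +y), towards the dock bracket at (210,257), between stripes (222,217)-(298,209) and (231,293)-(309,282). I'll measure these next.

```bash
cat > h.py <<'E'
import numpy as np,cv2
from cell import observe,get_image,arm
from scipy.spatial.transform import Rotation as R
class V:
    def __init__(s,n):
        d=get_image(n);s.im=d['image'];s.f=240/np.tan(np.radians(d['vfov']/2));s.c=np.array([d['cx'],d['cy']]);s.o=np.array(d['xyz']);s.R=R.from_rotvec(d['attitude']).as_matrix()
    def ray(s,px,z):
        px=np.atleast_2d(px);v=np.c_[(px-s.c)/s.f,np.ones(len(px))]@s.R.T
        return s.o+v*((z-s.o[2])/v[:,2])[:,None]
    def proj(s,P):
        v=(np.atleast_2d(P)-s.o)@s.R;return v[:,:2]/v[:,2:]*s.f+s.c
def stripes(v):
    hsv=cv2.cvtColor(v.im,cv2.COLOR_RGB2HSV);m=cv2.inRange(hsv,(105,120,60),(130,255,255))
    n,l,st,_=cv2.connectedComponentsWithStats(m);out=[]
    for i in range(1,n):
        if 150<st[i,4]<1500:
            p=np.argwhere(l==i)[:,::-1].astype(float);w=v.ray(p,0)[:,:2]
            c=w.mean(0);d=np.linalg.svd(w-c,full_matrices=False)[2][0];t=(w-c)@d
            if np.ptp(t)>.15: out.append((c,d*np.sign(d[1]),t.min(),t.max()))
    return out
def crop(v,x,y,w,h,k,name): cv2.imwrite(name,cv2.resize(v.im[y:y+h,x:x+w,::-1],None,fx=k,fy=k,interpolation=cv2.INTER_CUBIC))
E
python3 - <<'E'
from h import *
np.set_printoptions(precision=4,suppress=True)
for n in('top','scene'):
    v=V(n)
    for c,d,a,b in stripes(v): print(n,c,d,np.arctan2(d[1],d[0]),c+a*d,c+b*d)
    if n=='top':crop(v,325,180,120,85,6,'pics/ct.png')
    else: crop(v,250,250,105,105,5,'pics/cs.png')
E
```

```text
top [0.6369 0.1126] [-0.1636  0.9865] 1.7351823504765336 [0.6555 0.0004] [0.6182 0.2256]
top [0.4259 0.0777] [-0.1634  0.9866] 1.7349599944704728 [ 0.4445 -0.0345] [0.4072 0.1909]
scene [0.4273 0.0748] [-0.1609  0.987 ] 1.732375755922578 [ 0.4459 -0.0395] [0.4098 0.1821]
scene [0.6389 0.1067] [-0.1626  0.9867] 1.7340917393692745 [ 0.6578 -0.0079] [0.6214 0.2132]
```

View pics/ct.png

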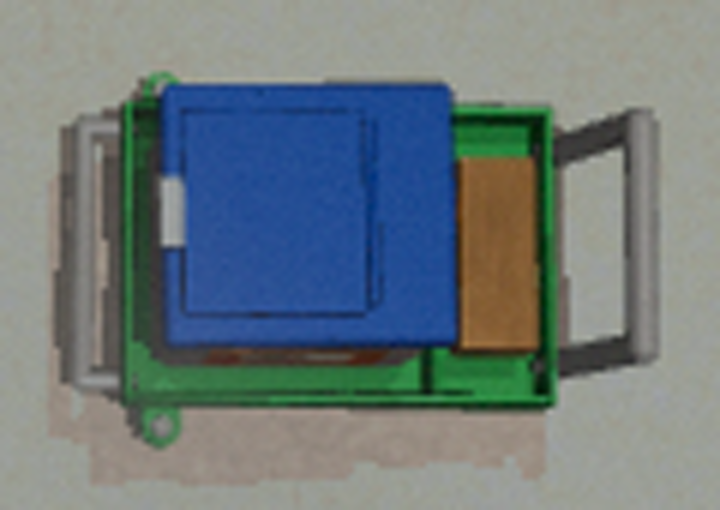

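View pics/cs.png

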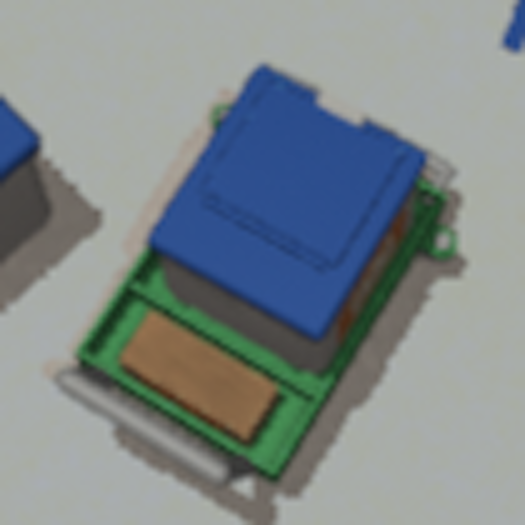

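Crop readings: in ct.png the push bar runs (642,110)-(645,362), the rail (83,120)-(80,388), and the lugs are at (160,90) and (160,427). In cs.png the bar runs (62,378)-(228,470). The castor wheels are hidden under the tray.

Run:
```python
from h import *
np.set_printoptions(precision=4,suppress=True)
t=V('top');s=V('scene')
T=lambda x,y:np.array([325+(x+.5)/6-.5,180+(y+.5)/6-.5]);S=lambda x,y:np.array([250+(x+.5)/5-.5,250+(y+.5)/5-.5])
h=t.ray([T(642,110),T(645,362)],.13);r=t.ray([T(83,120),T(80,388)],.055);hs=s.ray([S(62,378),S(228,470)],.13)
print('bar',h,h.mean(0),np.linalg.norm(h[0]-h[1]));print('rail',r,r.mean(0),np.linalg.norm(r[0]-r[1]));print('bar scene',hs,hs.mean(0))
d=r.mean(0)-h.mean(0);print(d,np.hypot(*d[:2]),np.arctan2(d[1],d[0]))
for z in(.05,.06,.071):print(t.ray([T(160,90),T(160,427)],z))
for z in(.071,):print('tray corners',t.ray([T(125,102),T(125,405),T(553,108),T(553,405)],z))
```

```text
bar [[ 0.6675 -0.3596  0.13  ]
 [ 0.5548 -0.3597  0.13  ]] [ 0.6112 -0.3597  0.13  ] 0.1126752609793361
rail [[ 0.6734 -0.1152  0.055 ]
 [ 0.5466 -0.1155  0.055 ]] [ 0.61   -0.1153  0.055 ] 0.12678596166148115
bar scene [[ 0.5592 -0.3604  0.13  ]
 [ 0.6665 -0.3551  0.13  ]] [ 0.6128 -0.3577  0.13  ]
[-0.0012  0.2443 -0.075 ] 0.24435002940728054 1.5756162189520222
[[ 0.6896 -0.1517  0.05  ]
 [ 0.5296 -0.1532  0.05  ]]
[[ 0.6874 -0.1509  0.06  ]
 [ 0.5287 -0.1525  0.06  ]]
[[ 0.685  -0.15    0.071 ]
 [ 0.5276 -0.1516  0.071 ]]
tray corners [[ 0.679  -0.1338  0.071 ]
 [ 0.5374 -0.1354  0.071 ]
 [ 0.6802 -0.3331  0.071 ]
 [ 0.5413 -0.3321  0.071 ]]
```

The handle is at about (0.611, -0.359) with heading about 1.58. The dock seat is at about (0.5135, 0.2065) with heading 1.734. I'll raise the tool and swing over to the handle, turning by -2.906 rad.

Request:
drive_tool(
  steps=[
    [0,36,-15,15,-0.12],
    [0,36,-15,15,-0.12],
    [0,36,-15,15,-0.12],
    [0,36,-15,15,-0.12],
    [0,36,-15,15,-0.12],
    [0,36,-15,15,-0.12],
    [0,36,-15,15,-0.12],
    [0,36,-15,15,-0.12],
    [0,36,-15,15,-0.12],
    [0,36,-15,15,-0.12],
    [0,5,-34,0,-0.07],
    [0,5,-34,0,-0.07],
    [0,5,-34,0,-0.07],
    [0,5,-34,0,-0.07],
    [0,5,-34,0,-0.07],
    [0,5,-34,0,-0.07],
    [0,5,-34,0,-0.07],
    [0,5,-34,0,-0.07],
  ],
  grip_force=40,
)

```text
clock: 1.8
position: [0.5406, 0.1855, 0.3764]
ee_rot: [-2.637, -1.708, -0.0]
force: [0.7, -0.1, -0.1]
width: 1.0
gripper_force: 0.0
```

Request:
drive_tool(
  steps=[
    [0,5,-34,0,-0.07],
    [0,5,-34,0,-0.07],
    [0,5,-34,0,-0.07],
    [0,5,-34,0,-0.07],
    [0,5,-34,0,-0.07],
    [0,5,-34,0,-0.07],
    [0,5,-34,0,-0.07],
    [0,5,-34,0,-0.07],
    [0,5,-34,0,-0.07],
    [0,5,-34,0,-0.07],
    [0,5,-34,0,-0.07],
    [0,5,-34,0,-0.07],
    [0,5,-34,0,-0.07],
    [0,5,-34,0,-0.07],
    [0,5,-34,0,-0.07],
    [0,5,-34,0,-0.07],
    [0,0,0,0,0],
    [0,0,0,0,0],
  ],
)

```text
clock: 3.3
position: [0.6196, -0.3596, 0.3753]
ee_rot: [3.14, 0.045, -0.003]
force: [0.3, 0.5, -0.5]
width: 1.004
gripper_force: 0.0
```

```bash
cat >> h.py <<'E'
def st():
    s=observe();y=R.from_rotvec(s['ee_rot']).as_matrix()
    print('t %.2f'%s['clock'],'pos',np.round(s['position']*1000,1),'yaw+pi %.4f'%((np.arctan2(y[1,1],y[0,1])+np.pi)%(2*np.pi)),'z',y[:,2].round(3),'F',np.round(s['force'],1),'T',np.round(s['ft_torque'],2),'w',round(float(s['width']),3),'g',s['gripper_force'],'q',np.round(s['joints'],2))
E
python3 -c "
from h import *
st()"
```

```text
t 3.30 pos [ 619.6 -359.6  375.3] yaw+pi 1.5994 z [-0.002 -0.001 -1.   ] F [ 0.3  0.5 -0.5] T [-0.04  0.19  0.02] w 1.004 g 0.0 q [ 0.03  0.64  0.9   1.09 -0.48  1.61 -0.75]
```

Request:
drive_tool(
  steps=[
    [0,-8,0,-30,-0.02],
    [0,0,0,-30,0],
    [0,0,0,-30,0],
    [0,0,0,-30,0],
    [0,0,0,-30,0],
    [0,0,0,-30,0],
    [0,0,0,-30,0],
    [0,0,0,-30,0],
    [0,0,0,-24,0],
    [0,0,0,0,0],
  ],
)

```text
clock: 4.13
position: [0.6115, -0.3525, 0.1071]
ee_rot: [-3.136, -0.025, 0.009]
force: [-0.6, 0.8, -0.6]
width: 0.997
gripper_force: 0.0
```

Request:
drive_tool(
  steps=[
    [0.5,0,0,0,0],
    [0.7,0,0,0,0],
    [0.8,0,0,0,0],
    [1,0,0,0,0],
    [1,0,0,0,0],
    [1,0,0,0,0],
    [1,0,0,0,0],
    [1,0,0,0,0],
    [1,0,0,0,0],
  ],
  grip_force=40,
)

```text
clock: 4.88
position: [0.6127, -0.3569, 0.1123]
ee_rot: [3.141, 0.02, -0.0]
force: [0.0, -0.1, 0.2]
width: 0.4
gripper_force: 0.0
```

```bash
python3 -c "
from h import *
st();v=V('top');crop(v,325,180,120,85,6,'pics/ct1.png')"
```

```text
t 4.88 pos [ 612.7 -356.9  112.3] yaw+pi 1.5835 z [-0. -0. -1.] F [ 0.  -0.1  0.2] T [-0.    0.15  0.03] w 0.4 g 0.0 q [ 0.    0.79  0.8   1.51 -0.6   1.1  -0.63]
```

View pics/ct1.png

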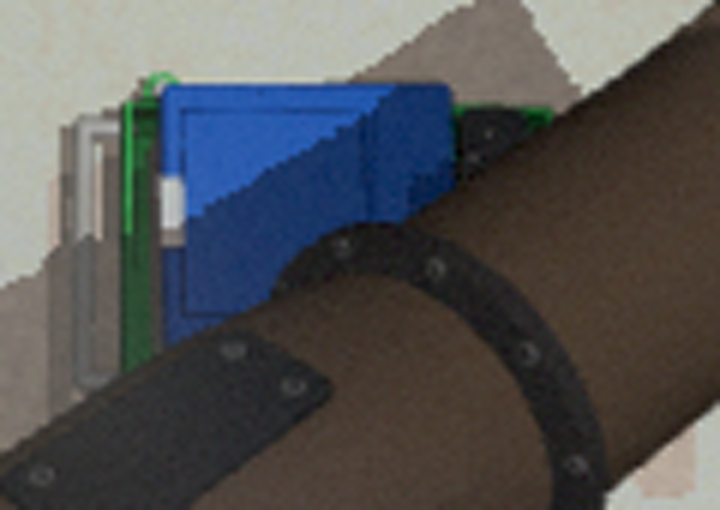

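The arm covers the handle in this view. The front rail and the tub are unmoved, and the fingers are still closing.

Request:
drive_tool(
  steps=[
    [1,0,0,0,0],
    [1,0,0,0,0],
    [1,0,0,0,0],
    [1,0,0,0,0],
    [1,0,0,0,0],
    [1,0,0,0,0],
    [1,0,0,0,0],
    [1,0,0,0,0],
  ],
)

```text
clock: 5.6
position: [0.6128, -0.3569, 0.1123]
ee_rot: [3.141, 0.02, 0.0]
force: [-0.5, 0.2, -0.4]
width: 0.14
gripper_force: 40.0
```

```bash
python3 -c "
from h import *
st()"
```

```text
t 5.60 pos [ 612.8 -356.9  112.3] yaw+pi 1.5835 z [ 0. -0. -1.] F [-0.5  0.2 -0.4] T [-0.18  0.1  -0.05] w 0.14 g 39.99631404876709 q [ 0.    0.79  0.8   1.51 -0.6   1.1  -0.63]
```

Request:
drive_tool(
  steps=[
    [1,0,2,0,0],
    [1,0,3,0,0],
    [1,0,4,0,0],
    [1,0,4,0,0],
    [1,0,4,0,0],
    [1,0,4,0,0],
    [1,-0.5,4,0,0],
    [1,0,4,0,0],
    [1,0,4,0,0],
    [1,0,4,0,0],
    [1,0,4,0,0],
    [1,0,4,0,0],
    [1,-0.5,4,0,0],
    [1,0,4,0,0],
    [1,0,4,0,0],
    [1,0,4,0,0],
    [1,0,4,0,0],
    [1,0,4,0,0],
    [1,0,4,0,0],
    [1,0,4,0,0],
  ],
)

```text
clock: 7.27
position: [0.6118, -0.2795, 0.1124]
ee_rot: [3.141, 0.02, 0.0]
force: [2.0, -0.3, -0.5]
width: 0.141
gripper_force: 40.0
```

Request:
drive_tool(
  steps=[
    [1,0,2,0,0],
    [1,0,0,0,0],
    [1,0,0,0,0],
  ],
)

```text
clock: 7.52
position: [0.6118, -0.2775, 0.1123]
ee_rot: [-3.141, -0.021, 0.0]
force: [1.3, 0.3, 0.6]
width: 0.139
gripper_force: 40.0
```

```bash
python3 -c "
from h import *
st();v=V('scene');crop(v,240,200,130,130,4.6,'pics/cs2.png');v=V('top');crop(v,300,180,125,85,6,'pics/ct2.png')"
```

```text
t 7.52 pos [ 611.8 -277.5  112.3] yaw+pi 1.5839 z [-0.  0. -1.] F [1.3 0.3 0.6] T [ 0.03 -0.24 -0.02] w 0.139 g 39.99861717224121 q [-0.14  0.73  0.82  1.62 -0.6   1.05 -0.7 ]
```

View pics/ct2.png

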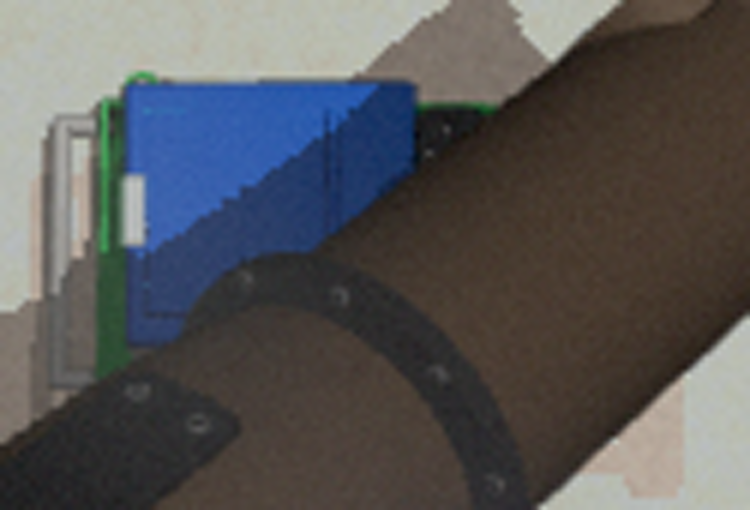

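In ct2.png the rail runs (62,118)-(58,385), still parallel to world x. The tub is seated and the heading is unchanged. I'll plan the S-curve from here.

```bash
cat > plan.py <<'E'
from h import *
from scipy.interpolate import BPoly
D=np.array([.5135,.2065]);th=1.734
d=np.array([np.cos(th),np.sin(th)]);n=np.array([-d[1],d[0]])
def plan(h,head,xs,step=.004):
    a=h+.045*np.array([np.cos(head),np.sin(head)])-D;x0,y0=a@d,a@n;m=np.tan(head-th)
    p=BPoly.from_derivatives([x0,xs],[[y0,m,0],[0,0,0]]);q=p.derivative()
    X=np.linspace(x0,xs,int(np.ceil((xs-x0)/step))+1)
    phi=th+np.arctan(q(X));A=D+np.outer(X,d)+np.outer(p(X),n)
    H=A-.045*np.c_[np.cos(phi),np.sin(phi)]
    print('axle dock',x0,y0,head-th,'max head rel',np.ptp(phi),(phi-th).max(),'curv',abs(q.derivative()(X)).max())
    C=np.c_[1000*(H-h),phi-head];return C
E
python3 - <<'E'
from plan import *
np.set_printoptions(precision=4,suppress=True)
t=V('top')
T=lambda x,y:np.array([300+(x+.5)/6-.5,180+(y+.5)/6-.5])
r=t.ray([T(62,118),T(58,385)],.055);print(r,r.mean(0))
h=np.array([.6118,-.2775]);d2=r.mean(0)[:2]-h;print('bearing',np.arctan2(d2[1],d2[0]),np.hypot(*d2))
for xs in(-.27,-.26):
    C=plan(h,1.58,xs);print(xs,len(C),C[-1])
C=plan(h,1.58,-.265,.0045)
print(np.c_[np.arange(len(C)-1),np.diff(np.c_[np.round(C[:,:2],1),np.round(C[:,2],3)],axis=0)])
E
```

```text
[[ 0.6727 -0.0348  0.055 ]
 [ 0.5465 -0.0355  0.055 ]] [ 0.6096 -0.0351  0.055 ]
bearing 1.5799425829243414 0.2423896327962102
axle dock -0.44907287198190676 -0.025256025442214086 -0.15399999999999991 max head rel 0.478572918720813 0.32457291872081306 curv 7.933659184738459
-0.27 46 [-47.1188 173.1858   0.154 ]
axle dock -0.44907287198190676 -0.025256025442214086 -0.15399999999999991 max head rel 0.46603302911117606 0.31203302911117614 curv 7.282938861291701
-0.26 49 [-48.7436 183.0529   0.154 ]
axle dock -0.44907287198190676 -0.025256025442214086 -0.15399999999999991 max head rel 0.47218581950445726 0.31818581950445735 curv 7.596761488520761
[[ 0.     0.1    4.5    0.004]
 [ 1.     0.4    4.6    0.011]
 [ 2.     0.6    4.5    0.016]
 [ 3.     0.8    4.6    0.022]
 [ 4.     0.8    4.6    0.026]
 [ 5.     0.9    4.6    0.029]
 [ 6.     0.8    4.6    0.032]
 [ 7.     0.7    4.7    0.033]
 [ 8.     0.6    4.7    0.034]
 [ 9.     0.5    4.7    0.034]
 [10.     0.2    4.8    0.033]
 [11.     0.     4.7    0.032]
 [12.    -0.2    4.8    0.03 ]
 [13.    -0.4    4.7    0.027]
 [14.    -0.7    4.7    0.025]
 [15.    -0.9    4.6    0.022]
 [16.    -1.2    4.6    0.019]
 [17.    -1.4    4.5    0.016]
 [18.    -1.6    4.5    0.012]
 [19.    -1.8    4.4    0.008]
 [20.    -1.9    4.3    0.006]
 [21.    -2.2    4.2    0.001]
 [22.    -2.2    4.1   -0.002]
 [23.    -2.4    4.1   -0.005]
 [24.    -2.5    4.1   -0.008]
 [25.    -2.5    3.9   -0.012]
 [26.    -2.6    4.    -0.014]
 [27.    -2.7    3.9   -0.018]
 [28.    -2.7    3.8   -0.02 ]
 [29.    -2.6    3.9   -0.022]
 [30.    -2.7    3.9   -0.023]
 [31.    -2.6    3.9   -0.026]
 [32.    -2.5    4.    -0.025]
 [33.    -2.5    4.    -0.026]
 [34.    -2.2    4.    -0.026]
 [35.    -2.2    4.2   -0.024]
 [36.    -1.9    4.1   -0.021]
 [37.    -1.7    4.3   -0.019]
 [38.    -1.5    4.3   -0.014]
 [39.    -1.1    4.3   -0.01 ]
 [40.    -0.9    4.4   -0.003]]
```

Request:
drive_tool(
  steps=[
    [1,0,4.5,0,0.005],
    [1,0.5,4.5,0,0.01],
    [1,0.5,4.5,0,0.015],
    [1,1,4.5,0,0.02],
    [1,1,4.5,0,0.025],
    [1,1,4.5,0,0.03],
    [1,1,4.5,0,0.03],
    [1,0.5,5,0,0.035],
    [1,0.5,4.5,0,0.035],
    [1,0.5,5,0,0.035],
    [1,0,4.5,0,0.035],
    [1,0,5,0,0.03],
  ],
  grip_force=60,
)

```text
clock: 8.67
position: [0.6185, -0.2217, 0.1123]
ee_rot: [-3.101, -0.503, -0.001]
force: [1.6, 0.5, -0.6]
width: 0.134
gripper_force: 60.0
```

```bash
python3 -c "
from h import *
st();v=V('top');crop(v,280,180,125,85,6,'pics/ct3.png')"
```

```text
t 8.67 pos [ 618.5 -221.7  112.3] yaw+pi 1.8923 z [ 0.  0. -1.] F [ 1.6  0.5 -0.6] T [-0.05 -0.1  -0.19] w 0.134 g 60.04347503185272 q [-0.19  0.69  0.74  1.66 -0.53  1.01 -0.52]
```

View pics/ct3.png

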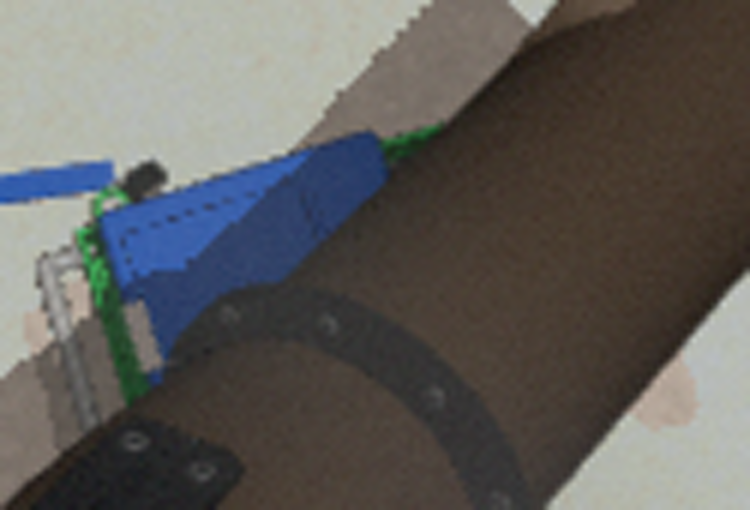

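The caddy is turning left as planned: the rail's tilt gives a heading of about 1.88, and the right castor at (145,178) trails the turn. Forces are low, so I'll continue the curve.

Request:
drive_tool(
  steps=[
    [1,0,4.5,0,0.03],
    [1,-0.5,5,0,0.027],
    [1,-0.5,4.5,0,0.025],
    [1,-1,4.5,0,0.022],
    [1,-1,4.5,0,0.019],
    [1,-1.5,4.5,0,0.016],
    [1,-1.5,4.5,0,0.012],
    [1,-2,4.5,0,0.008],
    [1,-2,4.5,0,0.006],
    [1,-2,4,0,0.001],
    [1,-2.5,4,0,-0.002],
    [1,-2.5,4,0,-0.005],
    [1,-2.5,4,0,-0.008],
    [1,-2.5,4,0,-0.012],
    [1,-2.5,4,0,-0.014],
    [1,-2.5,4,0,-0.018],
    [1,-2.5,4,0,-0.02],
  ],
)

```text
clock: 10.13
position: [0.5881, -0.1492, 0.1123]
ee_rot: [3.078, 0.628, -0.001]
force: [0.3, -0.1, 1.3]
width: 0.131
gripper_force: 60.0
```

```bash
python3 -c "
from h import *
st();v=V('top');crop(v,250,180,125,85,6,'pics/ct4.png')"
```

```text
t 10.13 pos [ 588.1 -149.2  112.3] yaw+pi 1.9734 z [-0.001 -0.    -1.   ] F [ 0.3 -0.1  1.3] T [-0.28  0.21  0.14] w 0.131 g 60.011751651763916 q [-0.33  0.61  0.74  1.79 -0.5   0.94 -0.54]
```

View pics/ct4.png

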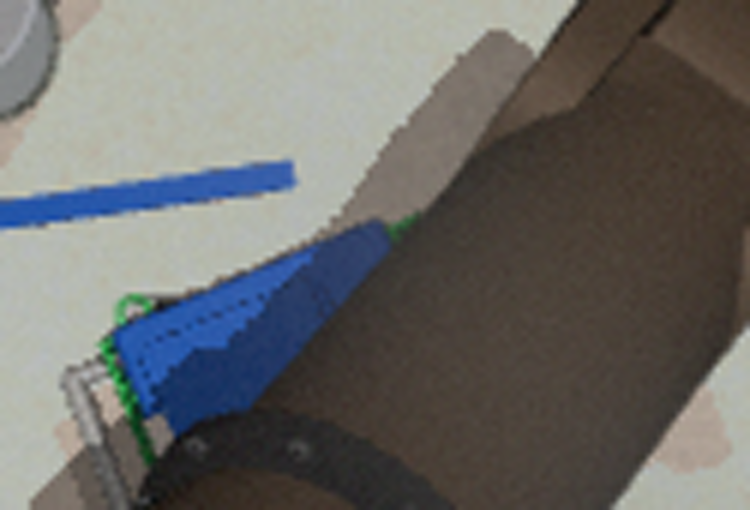

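The caddy is heading at about 1.97, on plan. I'll finish the S-curve and then measure it against the stripes.

Request:
drive_tool(
  steps=[
    [1,-2.5,4,0,-0.022],
    [1,-2.5,4,0,-0.023],
    [1,-2.5,4,0,-0.026],
    [1,-2.5,4,0,-0.025],
    [1,-2.5,4,0,-0.026],
    [1,-2.5,4,0,-0.026],
    [1,-2,4,0,-0.024],
    [1,-2,4.5,0,-0.021],
    [1,-1.5,4.5,0,-0.018],
    [1,-1.5,4.5,0,-0.014],
    [1,-1,4.5,0,-0.01],
    [1,-1,4.5,0,-0.003],
    [1,0,0,0,0],
  ],
)

```text
clock: 11.27
position: [0.5644, -0.0974, 0.1121]
ee_rot: [-3.13, -0.263, 0.001]
force: [-3.4, 1.0, 1.5]
width: 0.134
gripper_force: 60.0
```

```bash
python3 -c "
from h import *
st();s=V('scene');v=V('top');a=v.im[180:310,190:340];b=s.im[150:280,290:440]
cv2.imwrite('pics/c5.png',cv2.resize(np.vstack([a,b])[:,:,::-1],None,fx=2.3,fy=2.3))
cv2.imwrite('pics/c5b.png',np.hstack([cv2.resize(a,None,fx=2.65,fy=4.5),cv2.resize(b,None,fx=2.65,fy=4.5)])[:,:,::-1])"
```

```text
t 11.27 pos [564.4 -97.4 112.1] yaw+pi 1.7385 z [-0.001  0.001 -1.   ] F [-3.4  1.   1.5] T [-0.02  0.81  0.07] w 0.134 g 60.00575065612793 q [-0.48  0.58  0.82  1.88 -0.54  0.91 -0.8 ]
```

View pics/c5b.png

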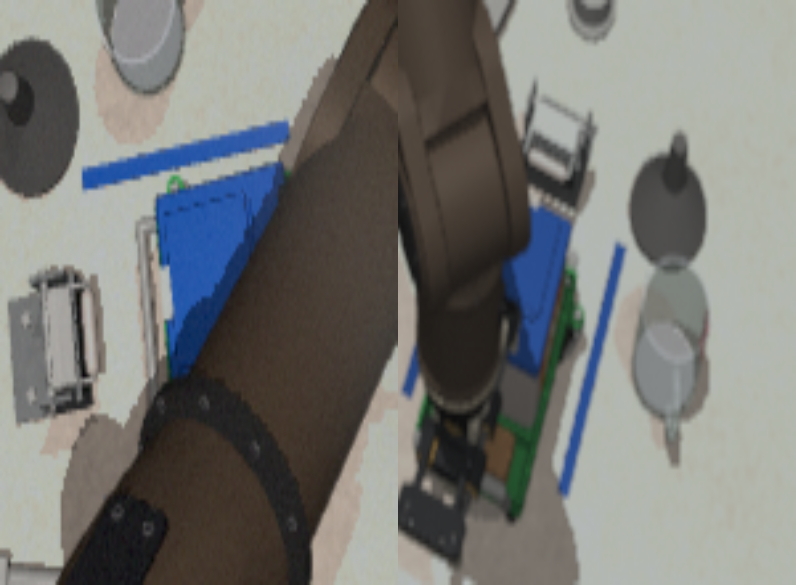

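The S-curve is done. The tray edge is parallel to the stripe, the tub is seated, and the rail's right end is at top px ~(244.7,229), about 65 mm short of the catch. I'll check the lateral offset numerically.

Run:
```python
from plan import *
np.set_printoptions(precision=4,suppress=True)
f=lambda P:np.c_[(P[:,:2]-D)@d,(P[:,:2]-D)@n]
t=V('top');s=V('scene')
print('rail right corner',f(t.ray([[190+145/2.65,180+220/4.5]],.055)),'expect y -.06')
for v,b in((t,(245,205,60,40)),(s,(340,195,30,80))):
    x,y,w,h=b;hsv=cv2.cvtColor(v.im,cv2.COLOR_RGB2HSV);m=cv2.inRange(hsv,(45,90,40),(85,255,255))
    p=np.argwhere(m[y:y+h,x:x+w])[:,::-1]+[x,y]
    for z in(.05,.071):
        q=f(v.ray(p,z));o=np.argsort(q[:,1])[:6];print(z,len(p),q[o].mean(0),'x range',q[:,0].min(),q[:,0].max())
    if v is s:
        q=f(v.ray(p,.071)); 
        B=[q[(q[:,0]>a)&(q[:,0]<=a+.02),1].min() for a in np.arange(-.29,-.11,.02) if ((q[:,0]>a)&(q[:,0]<=a+.02)).any()];print('right edge tray',np.array(B))
    for c,dd,a,bb in stripes(v):
        print('stripe',f(c[None]),np.arctan2(dd[1],dd[0])-th)
h=np.array([.5644,-.0974]);print('handle',f(h[None]))
```

```text
rail right corner [[-0.0715 -0.0604]] expect y -.06
0.05 15 [-0.1061 -0.0831] x range -0.22594151035083995 -0.08262101808026705
0.071 15 [-0.1082 -0.0794] x range -0.2261003149246654 -0.08509746677482788
stripe [[-0.1127 -0.1065]] 0.001182350476533589
stripe [[-0.1326 -0.0411]] 0.6373405296095092
0.05 133 [-0.1147 -0.0809] x range -0.23950758941718303 -0.07625723094587453
0.071 133 [-0.1257 -0.0829] x range -0.24857589736860486 -0.08795102794520024
right edge tray [-0.0707 -0.0704 -0.0707 -0.0704 -0.0719 -0.0747 -0.0887]
stripe [[-0.1188 -0.1076]] 9.173936927453497e-05
handle [[-0.3081 -0.0008]]
```

It is centred: the tray edge lies at -0.0705 m (ideal -0.070) and is parallel to the stripe. I'll push straight for the last ~65 mm, slowing near the catch.

Request:
drive_tool(
  steps=[
    [1,-0.5,3,0,0],
    [1,-0.5,4,0,0],
    [1,-0.5,4,0,0],
    [1,-1,4,0,0],
    [1,-0.5,4,0,0],
    [1,-0.5,4,0,0],
    [1,-1,4,0,0],
    [1,-0.5,4,0,0],
    [1,-0.5,4,0,0],
    [1,-0.5,3,0,0],
    [1,-0.5,3,0,0],
    [1,-0.5,3,0,0],
    [1,-0.5,2,0,0],
    [1,0,2,0,0],
    [1,-0.5,2,0,0],
    [1,-0.5,2,0,0],
  ],
)

```text
clock: 12.8
position: [0.5564, -0.0467, 0.1123]
ee_rot: [3.131, 0.261, 0.001]
force: [-0.0, -0.1, -1.4]
width: 0.134
gripper_force: 60.0
```

Request:
drive_tool(
  steps=[
    [1,0,2,0,0],
    [1,-0.5,2,0,0],
    [1,-0.5,2,0,0],
    [1,0,2,0,0],
  ],
)

```text
clock: 13.13
position: [0.5559, -0.0398, 0.1128]
ee_rot: [3.129, 0.26, 0.002]
force: [0.2, -3.1, -1.2]
width: 0.135
gripper_force: 60.0
```

Request:
drive_tool(
  steps=[
    [1,-0.5,2,0,0],
    [1,0,2,0,0],
    [1,-0.5,2,0,0],
  ],
)

```text
clock: 13.38
position: [0.5543, -0.0315, 0.1122]
ee_rot: [-3.129, -0.263, 0.0]
force: [0.5, 1.3, -0.5]
width: 0.137
gripper_force: 60.0
```

Request:
drive_tool(
  steps=[
    [1,0,1,0,0],
    [1,-0.5,1,0,0],
    [1,0,1,0,0],
  ],
)

```text
clock: 13.63
position: [0.554, -0.0309, 0.1124]
ee_rot: [3.129, 0.261, 0.001]
force: [1.1, -6.0, -1.5]
width: 0.136
gripper_force: 60.0
```

Request:
drive_tool(
  steps=[
    [1,0,1,0,0],
    [1,-0.5,1,0,0],
    [1,0,0,0,0],
  ],
)

```text
clock: 13.88
position: [0.5539, -0.0308, 0.1128]
ee_rot: [3.127, 0.258, 0.003]
force: [1.9, -9.0, -2.1]
width: 0.139
gripper_force: 60.0
```

It is against the stop: the force is rising and the position no longer advances. I'll unload, open, and lift straight up.

Request:
drive_tool(
  steps=[
    [1,0.5,-3,0,0],
    [1,0,0,0,0],
    [0,0,0,0,0],
    [0,0,0,0,0],
    [0,0,0,0,0],
    [0,0,0,0,0],
    [0,0,0,0,0],
    [0,0,0,0,0],
    [0,0,0,0,0],
    [0,0,0,0,0],
    [0,0,0,0,0],
    [0,0,0,0,0],
  ],
)

```text
clock: 14.88
position: [0.5538, -0.0309, 0.1123]
ee_rot: [3.131, 0.262, -0.0]
force: [-0.6, 0.4, 0.2]
width: 0.811
gripper_force: 0.0
```

Request:
drive_tool(
  steps=[
    [0,0,0,0,0],
    [0,0,0,8,0],
    [0,0,0,15,0],
    [0,0,0,25,0],
    [0,0,0,30,0],
    [0,0,0,30,0],
    [0,0,0,30,0],
    [0,0,0,30,0],
    [0,0,0,30,0],
    [0,0,-30,30,0],
    [0,0,-40,0,0],
    [0,0,-40,0,0],
    [0,0,-40,0,0],
    [0,0,-40,0,0],
    [0,0,-40,0,0],
    [0,0,-40,0,0],
    [0,0,-40,0,0],
    [0,0,0,0,0],
    [0,0,0,0,0],
  ],
)

```text
clock: 16.47
position: [0.5516, -0.3442, 0.3402]
ee_rot: [3.13, 0.251, -0.002]
force: [-0.5, 1.6, 0.1]
width: 0.998
gripper_force: 0.0
```

```bash
python3 -c "
from h import *
st();s=V('scene');v=V('top');a=v.im[180:310,190:340];b=s.im[150:280,290:440]
cv2.imwrite('pics/c6.png',np.hstack([cv2.resize(a,None,fx=2.65,fy=2.65),cv2.resize(b,None,fx=2.65,fy=2.65)])[:,:,::-1])"
```

```text
t 16.47 pos [ 551.6 -344.2  340.2] yaw+pi 1.7308 z [-0.001 -0.002 -1.   ] F [-0.5  1.6  0.1] T [-0.05  0.16 -0.02] w 0.998 g 0.0 q [-0.09  0.53  0.96  1.37 -0.43  1.45 -0.56]
```

View pics/c6.png

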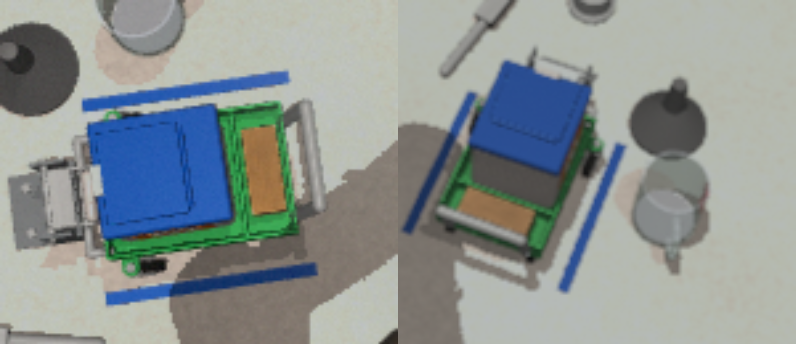

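The caddy is square between the stripes with its rail under the roller. The tub is seated, the left castor (wheel (152,265), pivot (130,268)) trails straight, and the other items haven't moved. I'm handing in.

```bash
python3 -c "
from cell import arm
print(arm.sign_off())"
```

```text
the job is handed in; nothing more can be done
None
```

The caddy is parked and handed in: its rail snapped home under the roller, square between the stripes with the tub standing in it; the left castor is seen trailing straight, the right one was not checked separately at the end, and no verdict came back.

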